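Open the dust-filter lid of a microscope light source

TASK

The dust filter of the microscope light source is due for cleaning. With the fingertips, press the ribbed snap tab beside the grey slotted filter lid all the way in until the lid springs forward and let the tab go, then push the lid out of its rails until the filter is completely uncovered and the lid lies flat on the plain part of the housing's top, not sticking out over its edges. Do not lift the lid or let it drop off, and leave the petri dish, the microscope objective and the small jar around the light source where they stand.

Things in the scene. Friction and masses are not known exactly. Their poses are not given: they have to be found in the camera images.
- light_source: White box-shaped microscope light source, 160 (its x) x 290 (its y) x 75 mm high, fixed to the bench. Origin: centre of its underside. Its -x face is the front, with dimmer knob, rocker switch and round light outlet (they stick out up to 15 mm). Its flat top, the deck, is at z = 75 mm: filter lid on the -y half, plain and free on the +y half.
- lid_seat (a point): Where the lid's origin is when shut, on the deck: x 20, y -70, z 75 mm of the light source; axes as its. Below is the filter well (x -12 to 52, y -105 to -35 mm). Rails from y -116 to -50 mm hold the lid down by both sides, so it slides to +y only; their lips top out 10.5 mm above the deck (outer faces x -29 and 69 mm). An end block of that height stands at y below -116.5 mm.
- plain_deck (a point): A good place for the pushed-off lid's origin: a point on the plain deck at x 20, y 60, z 75 mm of the light source, 130 mm in +y from the seat. The filter is wholly uncovered once the lid has gone 80 mm from the seat; its leading edge reaches the end of the deck (y 145 mm) after 170 mm.
- filter_lid: Loose grey plastic lid, about 70 g, a slotted plate 84 (its x) x 90 (its y) x 6 mm thick, underside on the deck. Origin: centre of the underside; axes parallel to the light source's when shut. When the tab is pressed fully in, a damped spring pushes the lid about 20 mm along +y in some 0.4 s; it then stays free when the tab is let go, and slides on with 1 or 2 N.
- lid_lug (a point): Centre of the lug on the lid's -x edge (12 mm out, 10.5 mm along y, 6 mm thick), near its +y end: 48 mm to -x, 30 mm to +y of the lid's origin. It rests against the tab's catch while locked and goes past it when released.
- lid_ridge (a point): Centre of the upright finger ridge on the lid: a bar 50 mm along the lid's x, 8 mm thick along its y, top 19 mm above the lid's underside (13 mm above the plate). The point is 12 mm to +y of the lid's centre, 12 mm above its underside; axes as the lid's. Behind it (to -y) the plate is flat: fingertips can stand there just above it and push the ridge to +y.
- lid_corner_front (a point): The lid's trailing (-y) corner on the side of the tab (-x), at its underside: 42 mm to -x and 45 mm to -y of the lid's origin.
- lid_corner_back (a point): The lid's trailing (-y) corner on the other (+x) side, at its underside.
- tab_pad (a point): Centre of the top of the snap tab's raised ribbed grey thumb pad, 32 (x) x 37 mm (y), in the deck on the front (-x) side of the lid. Untouched it is at x = -56, y = -36, z = 89.5 mm of the light source (14.5 mm above the deck). It is pressed straight down, about 6.5 mm to its stop, with 4 to 7 N, and springs back up. Axes as the light source's when untouched.
- snap_tab (a joint): Angle of the snap tab (rad): 0 up and locking, 0.11 pressed fully in (its stop). The lid is let go at about 0.06 to 0.09.
- petri_dish_mid (a point): Closed clear petri dish, 95 mm across, 16.5 mm high, lying loose on the bench; point at its centre, 8 mm up. To be left alone.
- objective_mid (a point): Spare steel microscope objective standing on the bench, 27 mm across, 46 mm high; point half-way up. To be left alone.
- jar_mid (a point): Small amber glass jar with black cap, 40 mm across, 55 mm high, on the bench; point half-way up. To be left alone.

How it is judged (in metres and radians):
On the way, in this order (a step that is already met when the one before it is completed fails the run):
1. the snap tab is pressed in (value of joint snap_tab above 0.05 rad), for 0.05 s.
2. the lid has sprung forward and the tab is let go (y of filter_lid in the frame of light_source above -0.058 m and value of joint snap_tab below 0.03 rad), for 0.05 s.
At the end, for the whole second after the job is handed in: The lid lies still and flat (within 0.06 rad and 4 mm of height) on the light source's deck with both trailing corners past the filter well's edge (2 mm tolerance), sticking out over no edge of the housing by more than about 8 mm; the tab is back up (y of each of lid_corner_front, lid_corner_back in the frame of light_source above -0.037 m and y of filter_lid in the frame of light_source below 0.106 m and x of filter_lid in the frame of light_source between -0.046 and 0.046 m and z of filter_lid in the frame of light_source between 0.072 and 0.079 m and angle between filter_lid's own z axis and vertical below 0.06 rad and value of joint snap_tab below 0.03 rad and linear speed of filter_lid below 0.01 m/s); the robot touches nothing.
It fails at once if the lid is lifted or tipped up off the deck (z of filter_lid in the frame of light_source above 0.088 m or angle between filter_lid's own z axis and vertical above 0.3 rad).
It fails at once if the lid drops off the light source (z of filter_lid in the frame of light_source below 0.06 m).
It fails at once if the petri dish, objective or jar is disturbed (distance of any of petri_dish_mid, objective_mid, jar_mid from where it was at the start of the episode above 0.02 m).
It also fails if it takes over 38 s, if anything falls off the work surface, if the arm or the gripper's body presses on something with over 40 N, if the wrist force passes 120 N, or if a joint passes its speed limit or range.

ROBOT

A 6-joint arm with a two-finger parallel gripper is mounted at the origin on the work surface. World frame = base frame: x ahead of the robot, y to its left, z up, the work surface at z = 0. Lengths are in mm, angles in rad, forces in N, time in s.
With the tool pointing down it reaches from about 275 to 750 mm from the base axis. Payload 10.2 kg.
Tool frame: the origin (TCP) lies on the centre line of the jaws, within the pads' length; the fingertips stand 8 mm ahead of it and the grasp point (between the pads) lies 11 mm behind it; x points along the fingers, y is the direction in which the jaws open and shut, and the axes are right-handed (so a half turn about x gives the same grasp; the last joint's range is limited). The gripper opens to 85 mm and grips with 20 to 120 N. Pads are 22 mm wide; open, the fingers measure 114 mm over their backs; the gripper's body (76 mm by 85 mm) begins 54 mm behind the grasp point. The pads swing forward as they close: fully open they stand 13 mm farther back than shut.
Start: joints at [-1.569, 0.313, 1.498, -0, 1.331, -0.223], TCP at [117.015, -511.799, 214.594] pointing down, gripper open.
Joint ranges: [-2.94, 2.94], [-0.97, 2.17], [0.19, 2.56], [-1.23, 4.37], [0.02, 3.11], [-2.88, 2.88]. Speed limits (rad/s): [2.39, 2.39, 3.01, 3.14, 3.14, 3.14].

INTERFACE

Orientations are given as a unit quaternion [w, x, y, z].
In Python, from rig import ctrl, vision, workorder gives the robot as it stands. The module is installed in compiled form; this text tells all that it offers.
- The arm moves only by the shell command python3 -m jog 'ROWS' [OPENING] [FORCE]. ROWS is JSON, a list that holds one entry, the list of rows, each a list of 6 numbers: the shift along the tool's x, y, z in m, then the turn, a rotation vector about the tool's x, y, z in rad. A call has 1 to 12 rows; each row shifts and turns the commanded pose from where the row before left it, along the tool's axes as they then stand; what a row does not reach is not made up. A row lasts 1/8 s, in which the tool goes at most 62.5 mm and 10.7 degrees, less where a joint would pass 70% of its speed; a pose out of reach is approached as far as the arm can. A call is refused whole if a number of a shift passes 0.0625 or a number of a turn 0.188, either way. A call with a gripper value outside its range is refused whole. OPENING is the closure in counts, from 0 (fully open) to 255 (shut), set as the call begins (- or left out, the last holds). The fingers move at their own pace and stop on an object; FORCE is the grip in N (left out, the last holds). Time passes only in rows, so rows that do not move let the fingers close. It gives the time, the measured TCP pose, the force and the opening at its end, in the units of the state.
- ctrl.sense(): the state, without advancing time (a new reading comes with each control period).
- vision.capture(name): name is "scene" or "side" or "wrist"; returns a dict with "image" (480x640x3 uint8, red, green, blue), "mtx" (3x3 intrinsics, pixels), "k1" (the pictures are not rectified: a ray, as slopes to the right and down, at radius r is drawn at 1 + k1 r^2 times it, then the intrinsics apply), "R" (3x3) and "t" (3): a world point X has camera coordinates R X + t; the wrist camera has in their place "hand_eye" (4x4, takes a point from camera to tool coordinates, whose origin is the TCP and whose axes are the tool frame's). Camera axes: x right, y down, z forward; pixel columns grow to the right and rows downward; lengths in mm; the calibration is good to about 2 mm. A picture is of the moment at which its call begins: read the wrist's pose just before it. There is no depth.
- workorder.finish_job(): hands the job in, once; it reports no verdict.
The state is a dict: "time_s": time; "joints": joint angles; "dq": joint speeds; "tau": joint torques, N m; "eef_pos": TCP position; "ee_rot": TCP orientation; "force": force on the tool from outside, world axes, zero at the start; "wrist_torque": the same for the moment, N m; "grip_width": opening from 0.0 (shut) to 1.0 (fully open).
Only numpy, scipy, OpenCV 4.12 (cv2) and the standard library are available. Lean on these libraries where they do the work, as an engineer would, in place of code of your own. Each camera call takes 0.05 s, during which the arm holds its last target.

## Working session

There is one attempt and no reset: what is moved stays moved. The work goes in short steps, Python scripts to look and compute and a shell command to move; the robot and the scene stay as the last step left them, time stands still between calls to the robot, and variables do not carry over. Pictures are saved under pics/ and viewed, and the job is handed in when it is done.

```bash
mkdir -p pics
python3 - <<'E'
from rig import ctrl, vision
import cv2
s=ctrl.sense(); print(s)
for n in ["scene","side","wrist"]:
    c=vision.capture(n); cv2.imwrite(f"pics/{n}0.png",c["image"][:,:,::-1])
    print(n,{k:(v.tolist() if hasattr(v,'tolist') else v) for k,v in c.items() if k!="image"})
E
```

```text
{'time_s': 0.0, 'joints': array([-1.56940435e+00,  3.13446636e-01,  1.49846621e+00, -2.67754657e-05,
        1.33102400e+00, -2.23383715e-01]), 'dq': array([-9.35890840e-05,  7.61282032e-04, -1.87102109e-03,  1.16637788e-03,
       -4.48673484e-04, -1.13754892e-03]), 'tau': array([ 1.05709976e-03, -4.12263894e+01, -2.59740311e+01, -1.09123000e-04,
        4.14601978e-03,  9.21275301e-06]), 'eef_pos': array([ 117.00501919, -511.4904827 ,  214.02586008]), 'ee_rot': array([ 0.0788319 ,  0.70268883,  0.07977857, -0.70260182]), 'force': array([-0.64212413,  0.07382436,  0.15928521]), 'wrist_torque': array([0.01553325, 0.00975827, 0.00905484]), 'grip_width': 0.9990462101337014}
scene {'mtx': [[499.41349462282557, 0.0, 317.51838602527437], [0.0, 499.41349462282557, 245.67858165426284], [0.0, 0.0, 1.0]], 'k1': -0.1042469815395061, 'R': [[0.7766483684758321, 0.6299128885431164, -0.005202363991058861], [0.5104192452925649, -0.6341162313369088, -0.5808345712765766], [-0.36917408600658413, 0.4484488354342591, -0.8140049976620906]], 't': [-482.475853399681, -175.6190772258962, 895.301379635834]}

[... 173 characters left out ...]
332, -0.14993839581058313, 0.008803121124266709], [-0.09484297688181072, 0.5777752548283631, -0.810666740803036], [0.11646384510214292, -0.8023055729394938, -0.585441662690874]], 't': [542.4849471813097, 56.10383309285233, 1005.1175616670893]}
wrist {'mtx': [[337.92055737725656, 0.0, 321.00027113482815], [0.0, 337.92055737725656, 240.59078525917027], [0.0, 0.0, 1.0]], 'k1': 0.007765481996792357, 'hand_eye': [[-0.0009770724707681847, -0.26916705323076023, 0.9630930083768928, -159.71219775804568], [0.9999991723519263, -0.0010691374986448279, 0.0007157097664420004, 0.026483741996097265], [0.0008370333611369933, 0.9630929105751302, 0.26916787507998474, -68.92133093126044], [0.0, 0.0, 0.0, 1.0]]}
```

View pics/scene0.png

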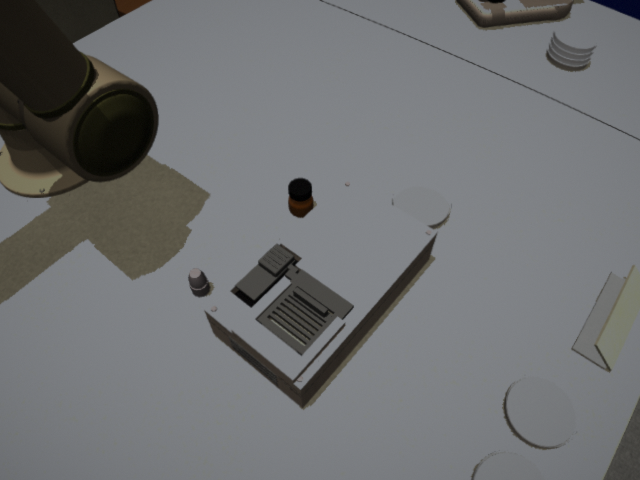

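View pics/side0.png

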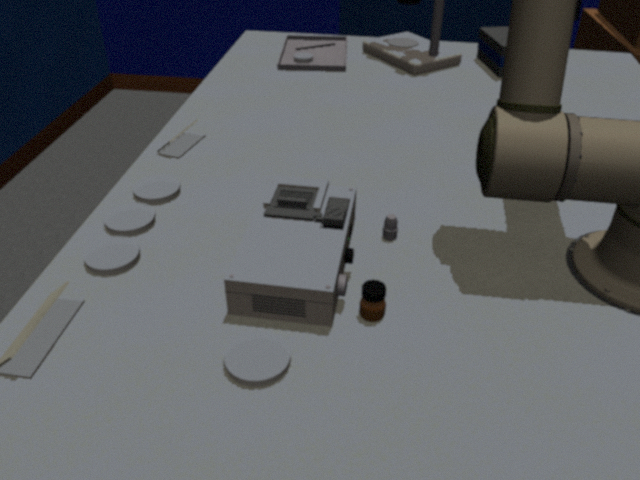

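View pics/wrist0.png

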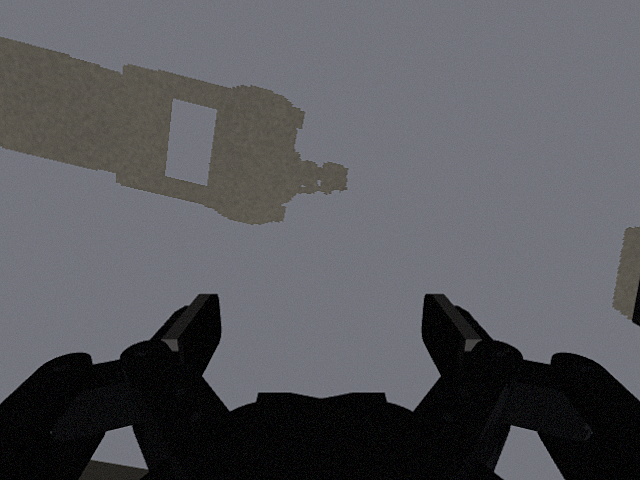

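Scene view: the light source is at about (320,290), with the lid at (300,310) and the tab pad at (278,260). The jar is at (300,197), the objective at (198,282) and the dish at (422,207). Next I'll enlarge the crops.

Run:
```python
import cv2
a=cv2.imread("pics/scene0.png")[170:410,180:460]; a=cv2.convertScaleAbs(a,alpha=1.4)
cv2.imwrite("pics/sc.png",cv2.resize(a[:200],None,fx=2.85,fy=2.85,interpolation=cv2.INTER_CUBIC))
a=cv2.imread("pics/side0.png")[170:390,210:410]; a=cv2.convertScaleAbs(a,alpha=1.4)
cv2.imwrite("pics/sd.png",cv2.resize(a[:150],None,fx=4,fy=4,interpolation=cv2.INTER_CUBIC))
```

```text
(no output)
```

View pics/sc.png

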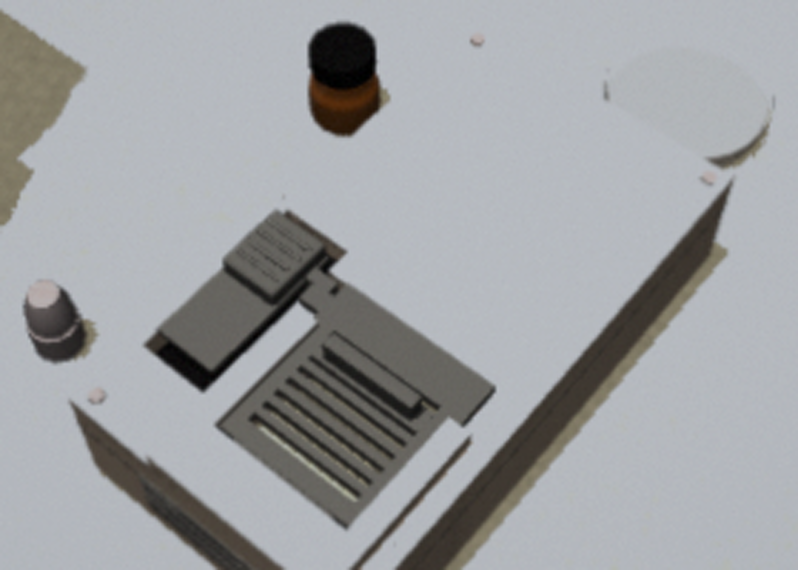

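View pics/sd.png

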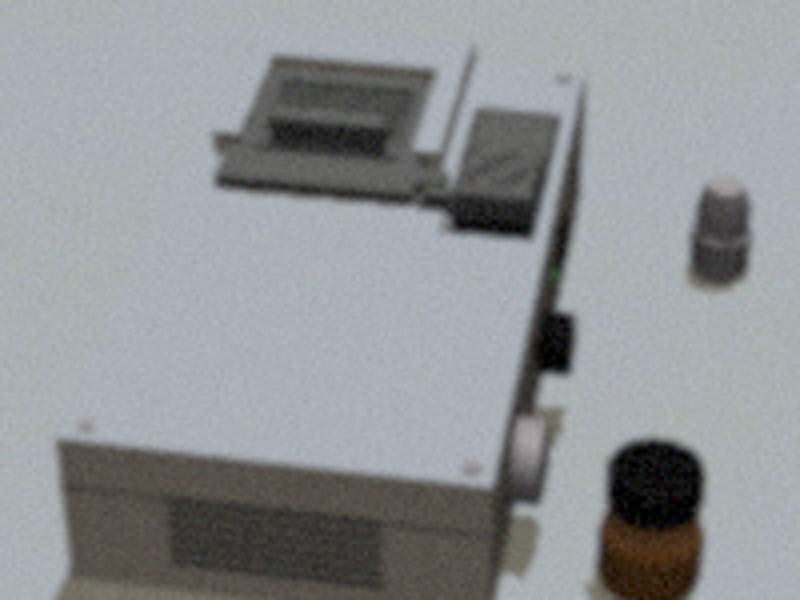

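```bash
cat > h.py <<'E'
import numpy as np
from scipy.optimize import least_squares
from scipy.spatial.transform import Rotation as Rot
def project(c,X):
    X=np.atleast_2d(X); p=X@np.array(c["R"]).T+np.array(c["t"]); s=p[:,:2]/p[:,2:]
    r2=(s**2).sum(1,keepdims=True); s=s*(1+c["k1"]*r2); K=np.array(c["mtx"])
    return s@K[:2,:2].T+K[:2,2]
def wcam(c,s):
    q=s["ee_rot"]; Rt=Rot.from_quat([q[1],q[2],q[3],q[0]]).as_matrix()
    T=np.eye(4);T[:3,:3]=Rt;T[:3,3]=s["eef_pos"]; M=np.linalg.inv(T@np.array(c["hand_eye"]))
    c=dict(c);c["R"]=M[:3,:3];c["t"]=M[:3,3];return c
def W(p,L):
    L=np.atleast_2d(L);a=p[2];R=np.array([[np.cos(a),-np.sin(a),0],[np.sin(a),np.cos(a),0],[0,0,1]])
    return L@R.T+[p[0],p[1],0]
def ray(c,uv,z):
    import cv2
    K=np.array(c["mtx"]);s=cv2.undistortPoints(np.array([[uv]],float),K,np.array([c["k1"],0,0,0.]))[0,0]
    R=np.array(c["R"]);o=-R.T@np.array(c["t"]);d=R.T@[s[0],s[1],1];return o+d*(z-o[2])/d[2]
E
cat > fit.py <<'E'
from h import *
from rig import vision
S=vision.capture("scene");D=vision.capture("side")
obs=[(S,(-80,-145,75),(205.3,311.1)),(S,(80,145,75),(437.2,233.2)),(S,(-56,-36,89.5),(276.5,258.1)),(S,(62,-25,81),(353.3,306.8)),
(D,(80,145,75),(225,280.2)),(D,(-80,145,75),(334.2,292)),(D,(-80,-145,75),(355.7,190)),(D,(62,-25,81),(264.5,215))]
def f(p,o): return np.concatenate([(project(c,W(p,L))[0]-uv) for c,L,uv in o])
for o in (obs,obs[:4],obs[4:]):
    best=min((least_squares(f,[530,-300,a],args=(o,)) for a in np.arange(-3,3.2,1)),key=lambda r:r.cost)
    print(best.x,np.round(best.fun.reshape(-1,2),1).tolist())
for n,uvS,uvD,z in (("jar",(299,205),(372,310),5),("obj",(200,290),(390,236),3),("dish",(422,207),(257,362),16)):
    print(n,ray(S,uvS,z),ray(D,uvD,z))
E
python3 fit.py
```

```text
[ 5.78161689e+02  7.32589990e+01 -3.47356728e-03] [[-1.1, -1.2], [-0.1, -2.8], [-0.6, -0.8], [0.3, -1.5], [-1.2, -1.4], [-1.0, -1.3], [-0.5, -3.4], [-1.7, -2.2]]
[ 5.80008201e+02  7.18355673e+01 -9.85688414e-03] [[-1.1, -0.3], [0.9, -0.9], [-0.2, 0.4], [0.5, 0.3]]
[ 5.75455305e+02  7.75222067e+01 -5.16971709e-03] [[-0.4, 0.6], [0.3, 0.9], [0.8, -2.0], [-0.7, -0.7]]
jar [439.69478002 176.26165184   5.        ] [443.14988503 173.23783041   5.        ]
obj [430.19586252 -34.65468568   3.        ] [427.01014587 -29.86514071   3.        ]
dish [600.85144769 289.04206695  16.        ] [589.38062664 314.35780804  16.        ]
```

```bash
cat >> h.py <<'E'
def toolR(s):
    q=s["ee_rot"]; return Rot.from_quat([q[1],q[2],q[3],q[0]]).as_matrix()
def plan(s,target,yax=None):
    """shift in tool axes to get to target; turn to make tool x down and tool y along yax"""
    R=toolR(s); d=R.T@(np.array(target)-s["eef_pos"])
    out=[np.round(d,1)]
    if yax is not None:
        x=np.array([0,0,-1.]);y=np.array(yax,float);G=np.c_[x,y,np.cross(x,y)]
        out.append(np.round(Rot.from_matrix(R.T@G).as_rotvec(),4))
    return out
E
python3 - <<'E'
from h import *
from rig import ctrl
s=ctrl.sense();print(np.round(toolR(s),3));
for y in ([1,0,0],[-1,0,0]):print(y,plan(s,[545,20,260],y))
E
```

```text
[[ 0.     0.223 -0.975]
 [ 0.001 -0.975 -0.223]
 [-1.    -0.001 -0.   ]]
[1, 0, 0] [array([ -45.3, -422.9, -535.7]), array([-1.3459e+00, -5.0000e-04,  4.0000e-04])]
[-1, 0, 0] [array([ -45.3, -422.9, -535.7]), array([1.7956e+00, 4.0000e-04, 6.0000e-04])]
```

```bash
python3 -m jog '[[[-0.007,0,0,-0.168,0,0],[-0.007,0,0,-0.168,0,0],[-0.007,0,0,-0.168,0,0],[-0.007,0,0,-0.168,0,0],[-0.007,0,0,-0.168,0,0],[-0.007,0,0,-0.168,0,0],[-0.007,0,0,-0.168,0,0],[-0.007,0,0,-0.168,0,0]]]' 255 20
python3 -m jog '[[[0,0.04,-0.04,0,0,0],[0,0.04,-0.04,0,0,0],[0,0.04,-0.04,0,0,0],[0,0.04,-0.04,0,0,0],[0,0.04,-0.04,0,0,0],[0,0.04,-0.04,0,0,0],[0,0.04,-0.04,0,0,0],[0,0.04,-0.04,0,0,0],[0,0.04,-0.04,0,0,0],[0,0.04,-0.04,0,0,0],[0,0.033,-0.06,0,0,0],[0,0,0,0,0,0]]]'
```

```text
time_s: 1.25
eef_pos: [117.0, -511.7, 270.7]
ee_rot: [0.501, 0.499, 0.501, -0.499]
force: [1.0, -0.1, -0.2]
grip_width: -0.0
time_s: 2.75
eef_pos: [549.0, -54.5, 270.0]
ee_rot: [0.5, 0.499, 0.501, -0.499]
force: [-0.5, -0.8, -0.2]
grip_width: -0.001
```

Run:
```python
from h import *
from rig import ctrl,vision
import cv2,pickle
s=ctrl.sense();c=vision.capture("wrist");pickle.dump((s,c),open("w1.pkl","wb"))
print(s["eef_pos"],s["joints"],s["grip_width"],s["force"])
cv2.imwrite("pics/w1.png",cv2.convertScaleAbs(c["image"][:,:,::-1],alpha=1.3))
cv2.imwrite("pics/w1c.png",cv2.convertScaleAbs(cv2.resize(c["image"][60:280,200:500,::-1],None,fx=2.66,fy=2.66,interpolation=cv2.INTER_CUBIC),alpha=1.3))
```

```text
[549.03632293 -54.53241399 270.00031002] [-3.11649238e-01  3.41143203e-01  1.31542013e+00  5.34395878e-04
  1.48586943e+00 -3.14959847e-01] -0.001229435833697301 [-0.53548248 -0.78210056 -0.21359653]
```

View pics/w1.png

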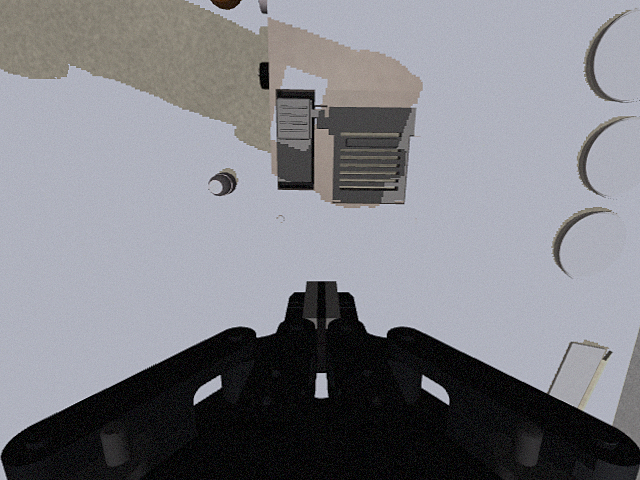

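View pics/w1c.png

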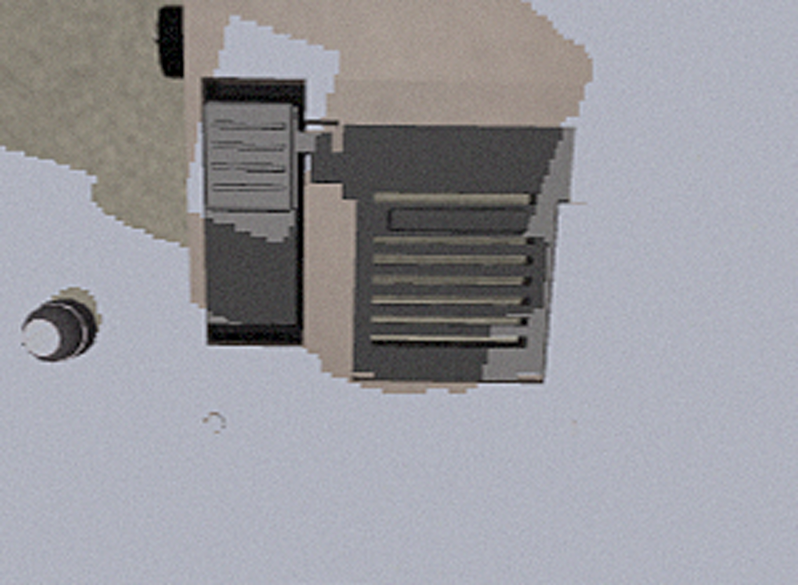

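Run:
```python
from h import *
import pickle
s,c=pickle.load(open("w1.pkl","rb"));C=wcam(c,s)
px=lambda u,v:(200+u/2.66,60+v/2.66)
obs=[((-56,-36,89.5),px(249.5,156)),((62,-25,81),px(575,127)),((20,-58,94),px(459,219))]
f=lambda p:np.concatenate([project(C,W(p,L))[0]-uv for L,uv in obs])
r=least_squares(f,[578,73,0]);print(r.x,r.fun.round(1))
for L,uv in obs:
    w=ray(C,uv,L[2]);print(L,w.round(1),(w-np.array(L))[:2].round(1))
p=r.x
print(W(p,[(-56,-36,89.5),(20,-58,94),(20,60,75)]).round(1))
for n,L in dict(wellslot1=(-72,-23,75)).items(): print(n,project(C,W(p,L)))
```

```text
[ 5.79195696e+02  7.47037574e+01 -2.15895854e-03] [-0.5 -0.3  0.1 -0.3  0.5  0.6]
(-56, -36, 89.5) [523.6  38.6  89.5] [579.6  74.6]
(62, -25, 81) [641.1  49.3  81. ] [579.1  74.3]
(20, -58, 94) [598.6  17.2  94. ] [578.6  75.2]
[[523.1  38.8  89.5]
 [599.1  16.7  94. ]
 [599.3 134.7  75. ]]
wellslot1 [[277.88882042 105.37437447]]
```

```bash
python3 -m jog '[[[0.03,-0.007,-0.023,0,0,0],[0.03,-0.007,-0.023,0,0,0],[0.035,-0.007,-0.023,0,0,0],[0.035,-0.007,-0.0245,0,0,0],[0.035,0,0,0,0,0],[0,0,0,0,0,0],[0,0,0,0,0,0]]]'
python3 - <<'E'
from rig import ctrl,vision
import cv2
c=vision.capture("side");cv2.imwrite("pics/sd2.png",cv2.convertScaleAbs(cv2.resize(c["image"][120:320,200:440,::-1],None,fx=3,fy=3),alpha=1.4))
c=vision.capture("scene");cv2.imwrite("pics/sc2.png",cv2.convertScaleAbs(cv2.resize(c["image"][170:370,180:420,::-1],None,fx=3,fy=3),alpha=1.4))
E
```

```text
time_s: 3.68
eef_pos: [521.0, 34.6, 107.1]
ee_rot: [0.5, 0.501, 0.499, -0.5]
force: [-0.6, -0.7, 0.1]
grip_width: -0.001
```

View pics/sd2.png

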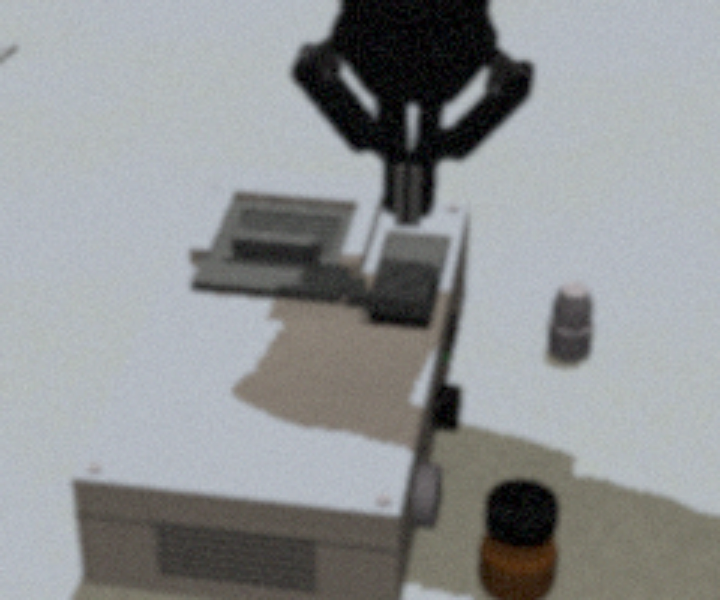

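View pics/sc2.png

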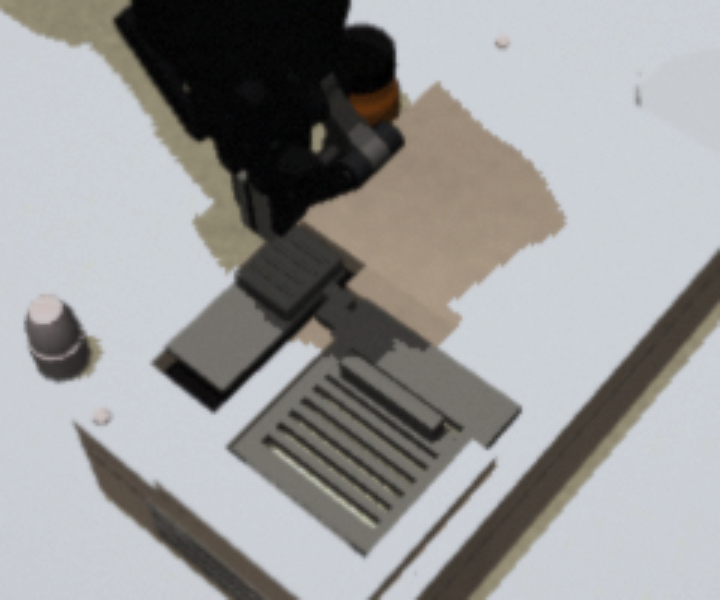

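Run:
```python
from h import *
from rig import vision,ctrl
print(ctrl.sense()["eef_pos"])
for n,o in (("scene",(180,170)),("side",(200,120))):
    c=vision.capture(n)
    for z in (89.5,99,107,112): print(n,z,((project(c,[521,34.6,z])[0]-o)*3).round())
```

```text
[521.07644512  34.93683594 107.20636568]
scene 89.5 [282. 265.]
scene 99 [280. 253.]
scene 107 [278. 242.]
scene 112 [277. 235.]
side 89.5 [404. 271.]
side 99 [405. 257.]
side 107 [405. 245.]
side 112 [405. 237.]
```

Run:
```python
from h import *
import pickle,cv2
s,c=pickle.load(open("w1.pkl","rb"))
M=np.linalg.inv(np.array(c["hand_eye"]));cc=dict(c,R=M[:3,:3],t=M[:3,3])
for x in (-20,-10,0,8):
  for z in (-11,11): print(x,z,project(cc,[[x,0,z],[x,14,z]]).round(0).tolist())
from rig import vision
c=vision.capture("wrist");cv2.imwrite("pics/w2.png",cv2.convertScaleAbs(cv2.resize(c["image"][40:400,160:480,::-1],None,fx=1.66,fy=1.66),alpha=2.2))
c=vision.capture("side");cv2.imwrite("pics/sd3.png",cv2.convertScaleAbs(cv2.resize(c["image"][140:260,260:420,::-1],None,fx=5,fy=5,interpolation=cv2.INTER_CUBIC),alpha=2.5))
```

```text
-20 -11 [[319.0, 280.0], [351.0, 280.0]]
-20 11 [[319.0, 324.0], [350.0, 324.0]]
-10 -11 [[319.0, 272.0], [349.0, 272.0]]
-10 11 [[319.0, 314.0], [348.0, 314.0]]
0 -11 [[319.0, 265.0], [347.0, 265.0]]
0 11 [[320.0, 305.0], [347.0, 305.0]]
8 -11 [[320.0, 259.0], [346.0, 259.0]]
8 11 [[320.0, 298.0], [345.0, 298.0]]
```

View pics/w2.png

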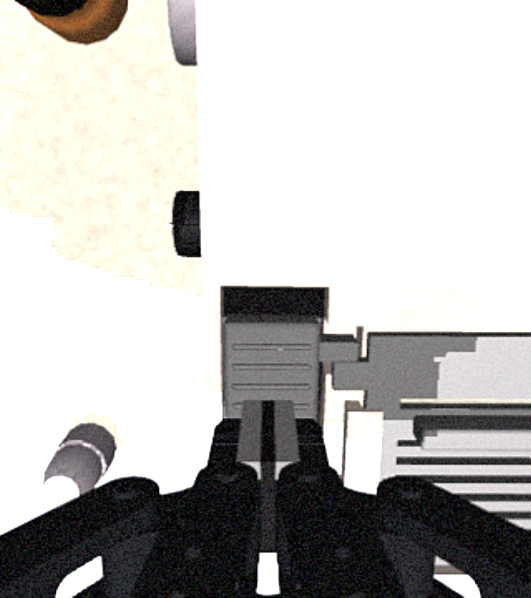

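View pics/sd3.png

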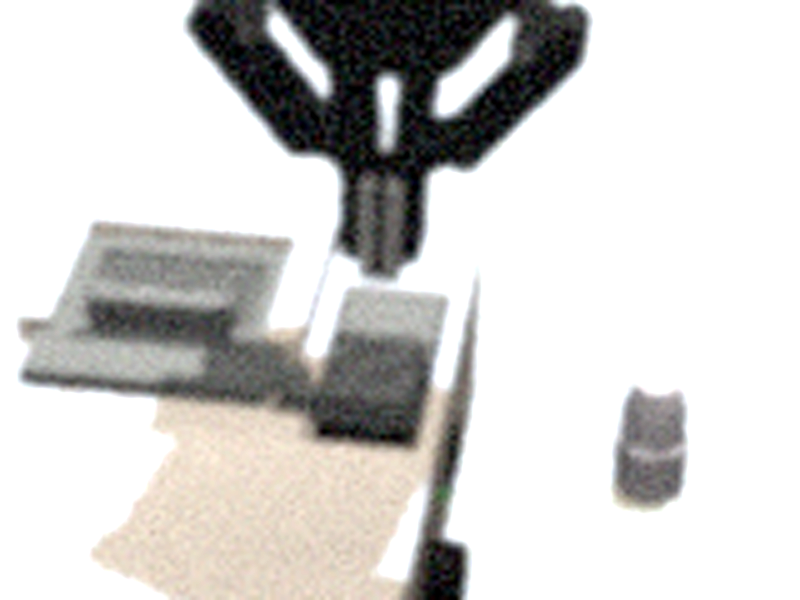

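Run:
```python
from h import *
from rig import vision,ctrl
s=ctrl.sense();w=wcam(vision.capture("wrist"),s)
D=vision.capture("side")
o=np.array((335.8,213))-project(D,[523.1,38.8,89.5])[0];print("side bias",o)
def f(X): return np.r_[project(w,X)[0]-(322.5,281),project(D,X)[0]+o-(336,194.5)]
r=least_squares(f,[521,40,100]);print(r.x,r.fun, s["eef_pos"])
print((toolR(s).T@(r.x-s["eef_pos"])).round(1))
for y in(24,46):
  print(project(D,[[521,y,99]])+o)
# wrist pad check: pad top front (+y) edge and centre
print(project(w,[[523,57.3,89.5],[507,57.3,89.5],[539,57.3,89.5]]))
```

```text
side bias [2.58051663 1.23867164]
[522.00416417  47.75398562 130.71079817] [ 0.07186209 -0.01235478  0.27009197 -0.01227095] [520.53759981  35.47205878 106.25492128]
[-24.5   1.5 -12.3]
[[338.36542814 203.47897157]]
[[336.61038705 210.63106516]]
[[323.97803151 235.13568312]
 [294.3395341  235.22872262]
 [353.61758476 235.04198971]]
```

```bash
python3 -m jog '[[[0.003,0,-0.003,0,0,0],[0.003,0.001,-0.002,0,0,0],[0.002,0,0,0,0,0],[0.0,0,0,0,0,0]]]'; python3 -m jog '[[[0.002,0,0,0,0,0],[0.002,0,0,0,0,0],[0,0,0,0,0,0]]]'
```

```text
time_s: 4.58
eef_pos: [521.1, 40.7, 97.4]
ee_rot: [-0.499, -0.5, -0.5, 0.501]
force: [0.6, -1.2, 0.0]
grip_width: -0.001
time_s: 4.95
eef_pos: [521.1, 40.6, 93.4]
ee_rot: [-0.499, -0.5, -0.5, 0.501]
force: [-0.2, -0.1, -0.9]
grip_width: 0.001
```

Run:
```python
from rig import vision
import cv2
c=vision.capture("side");cv2.imwrite("pics/sd4.png",cv2.convertScaleAbs(cv2.resize(c["image"][140:260,260:420,::-1],None,fx=5,fy=5,interpolation=cv2.INTER_CUBIC),alpha=2.5))
c=vision.capture("scene");cv2.imwrite("pics/sc4.png",cv2.convertScaleAbs(cv2.resize(c["image"][200:320,200:360,::-1],None,fx=5,fy=5,interpolation=cv2.INTER_CUBIC),alpha=2.5))
```

```text
(no output)
```

View pics/sd4.png

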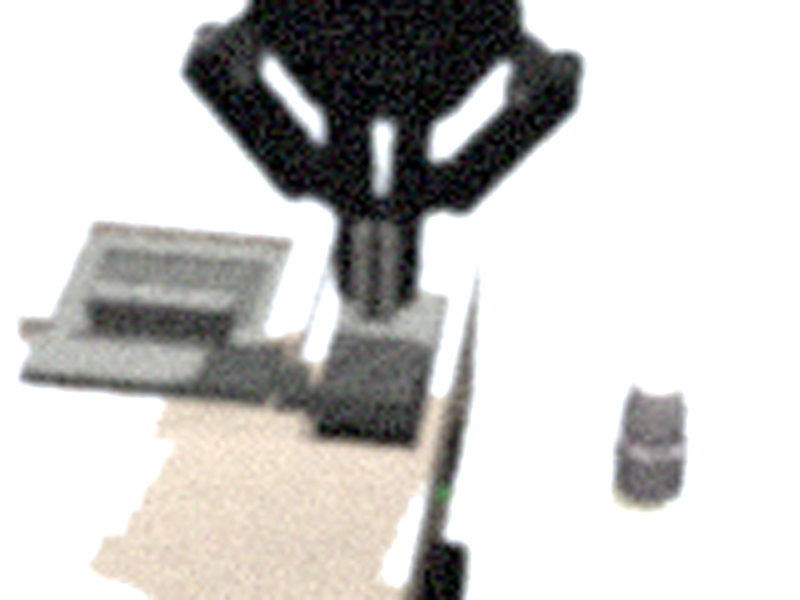

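View pics/sc4.png

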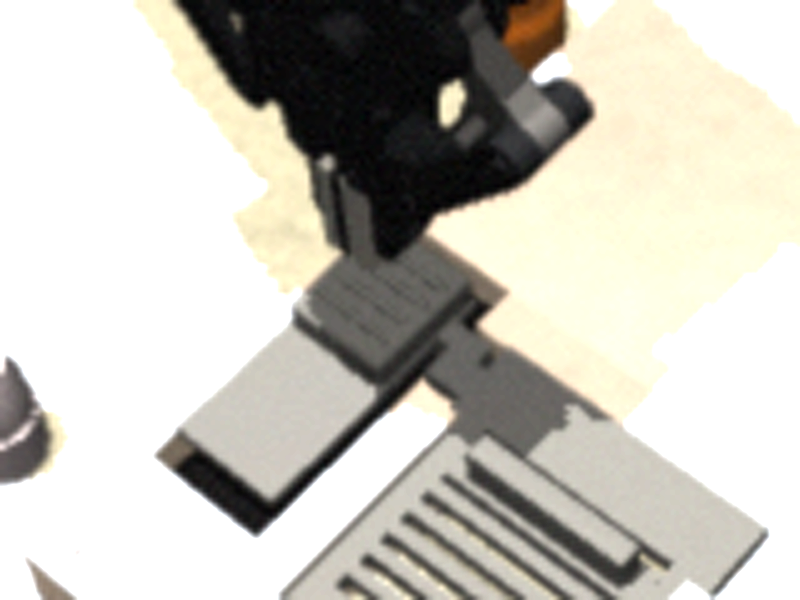

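The fingertips are clearly higher than the stated 8 mm ahead of the TCP: there is no contact at TCP z = 93. I'll keep going down in small steps and watch the force.

```bash
python3 -m jog '[[[0.004,0,0,0,0,0],[0.004,0,0,0,0,0],[0,0,0,0,0,0]]]'|grep -E "pos|force"; python3 -m jog '[[[0.002,0,0,0,0,0],[0.002,0,0,0,0,0],[0,0,0,0,0,0]]]'|grep -E "pos|force";python3 -m jog '[[[0.002,0,0,0,0,0],[0.002,0,0,0,0,0],[0,0,0,0,0,0]]]'|grep -E "pos|force"
python3 - <<'E'
from rig import vision
import cv2
c=vision.capture("side");cv2.imwrite("pics/sd5.png",cv2.convertScaleAbs(cv2.resize(c["image"][140:260,260:420,::-1],None,fx=5,fy=5,interpolation=cv2.INTER_CUBIC),alpha=2.5))
E
```

```text
eef_pos: [521.0, 40.7, 85.2]
force: [-0.4, -0.6, 0.3]
eef_pos: [521.2, 40.7, 81.4]
force: [-0.3, -0.0, 0.0]
eef_pos: [521.1, 40.7, 77.4]
force: [0.3, -0.0, -1.1]
```

View pics/sd5.png

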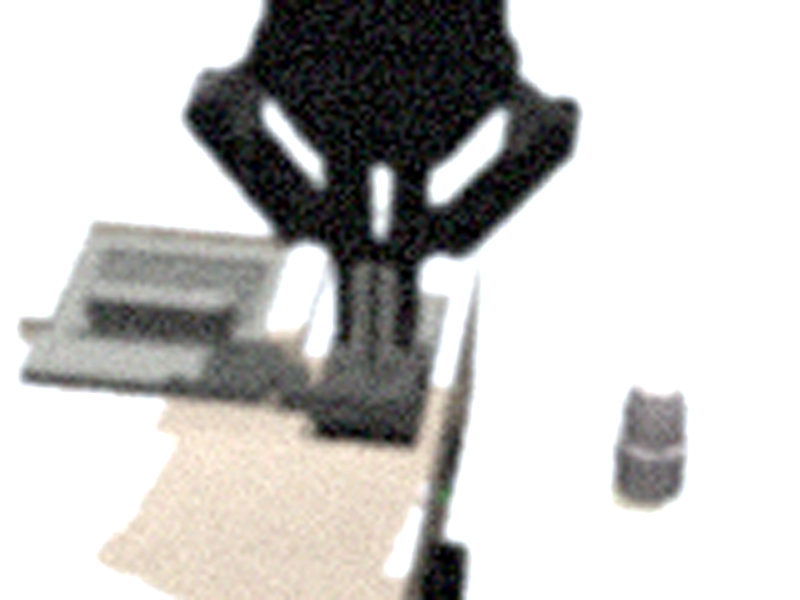

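```bash
for i in 1; do :; done; python3 -m jog '[[[0.0015,0,0,0,0,0],[0.0015,0,0,0,0,0],[0,0,0,0,0,0]]]'|grep -E "pos|force"; python3 -m jog '[[[0.0015,0,0,0,0,0],[0.0015,0,0,0,0,0],[0,0,0,0,0,0]]]'|grep -E "pos|force"
```

```text
eef_pos: [521.2, 40.7, 74.5]
force: [-0.6, 0.5, -0.4]
eef_pos: [521.3, 40.7, 71.7]
force: [-0.8, 1.2, 2.3]
```

```bash
python3 -m jog '[[[0.002,0,0,0,0,0],[0,0,0,0,0,0]]]'|grep -E "pos|force"; python3 -m jog '[[[0.002,0,0,0,0,0],[0,0,0,0,0,0]]]'|grep -E "time|pos|force"
```

```text
eef_pos: [521.3, 40.9, 69.7]
force: [0.5, 3.0, 3.6]
time_s: 7.48
eef_pos: [521.4, 40.8, 67.7]
force: [0.1, 2.5, 4.0]
```

```bash
python3 -m jog '[[[0.0015,0,0,0,0,0],[0,0,0,0,0,0]]]'|grep -E "pos|force"; python3 -m jog '[[[0.001,0,0,0,0,0],[0,0,0,0,0,0],[0,0,0,0,0,0],[0,0,0,0,0,0]]]'|grep -E "time|pos|force";  python3 - <<'E'
from rig import vision
import cv2
c=vision.capture("side");cv2.imwrite("pics/sd6.png",cv2.convertScaleAbs(cv2.resize(c["image"][140:260,260:420,::-1],None,fx=5,fy=5,interpolation=cv2.INTER_CUBIC),alpha=2.5))
E
```

```text
eef_pos: [521.4, 40.8, 66.2]
force: [0.7, 4.0, 5.4]
time_s: 8.22
eef_pos: [521.5, 40.7, 65.8]
force: [-1.3, 4.9, 9.8]
```

View pics/sd6.png

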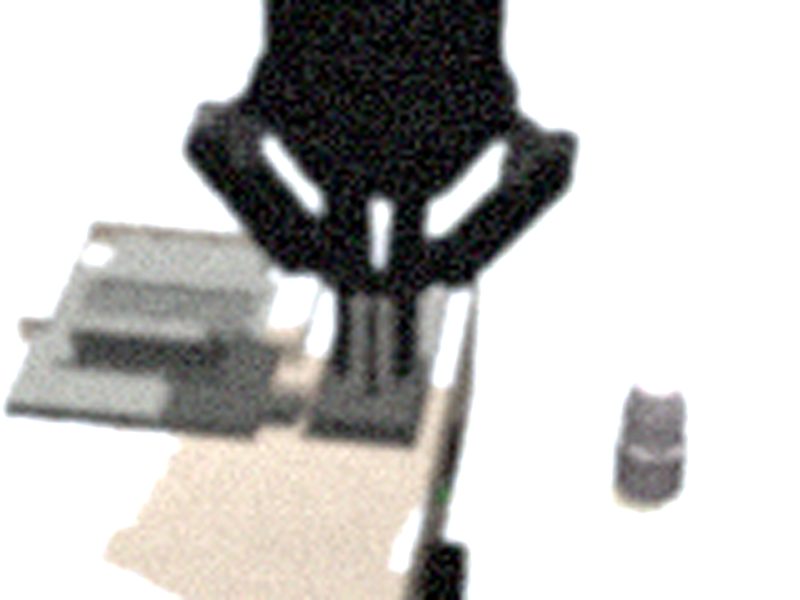

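The lid sprung forward about 20 mm: its leading edge moved from row 380 to about 410. The tab pad is down at its stop. Contact puts the tip about 17 mm behind the TCP. Now I'll release the tab and look again.

```bash
python3 -m jog '[[[-0.01,0,0,0,0,0],[-0.02,0,0,0,0,0],[-0.03,0,0,0,0,0],[-0.04,0.02,0.02,0,0,0],[-0.04,0.03,0.03,0,0,0],[0,0.028,0.02,0,0,0],[0,0,0,0,0,0],[0,0,0,0,0,0]]]'
python3 - <<'E'
from h import *
from rig import ctrl,vision
import cv2,pickle
s=ctrl.sense();c=vision.capture("wrist");pickle.dump((s,c),open("w3.pkl","wb"))
print(s["eef_pos"])
cv2.imwrite("pics/w3.png",cv2.convertScaleAbs(cv2.resize(c["image"][0:300,160:500,::-1],None,fx=2,fy=2,interpolation=cv2.INTER_CUBIC),alpha=1.6))
c=vision.capture("side");cv2.imwrite("pics/sd7.png",cv2.convertScaleAbs(cv2.resize(c["image"][140:260,260:420,::-1],None,fx=5,fy=5,interpolation=cv2.INTER_CUBIC),alpha=2.5))
E
```

```text
time_s: 9.28
eef_pos: [598.4, -29.4, 204.5]
ee_rot: [-0.499, -0.5, -0.5, 0.501]
force: [-0.0, -0.8, -0.1]
grip_width: -0.0
[598.4023377  -29.4296075  204.50826639]
```

View pics/w3.png

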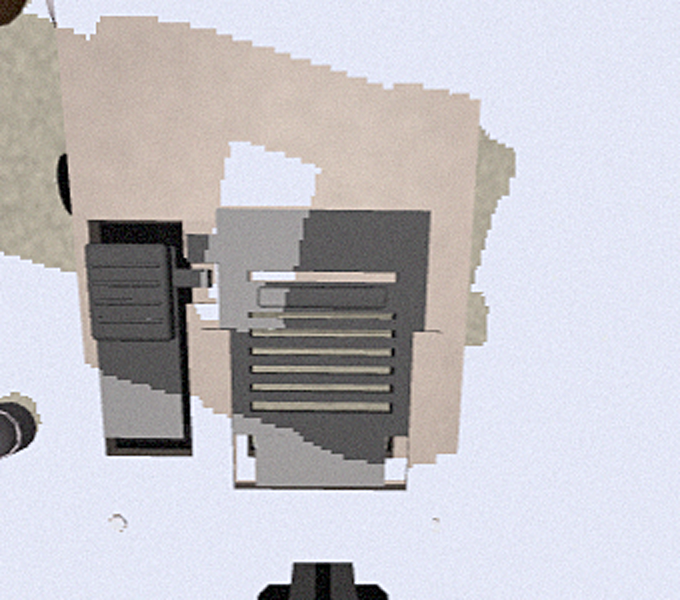

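View pics/sd7.png

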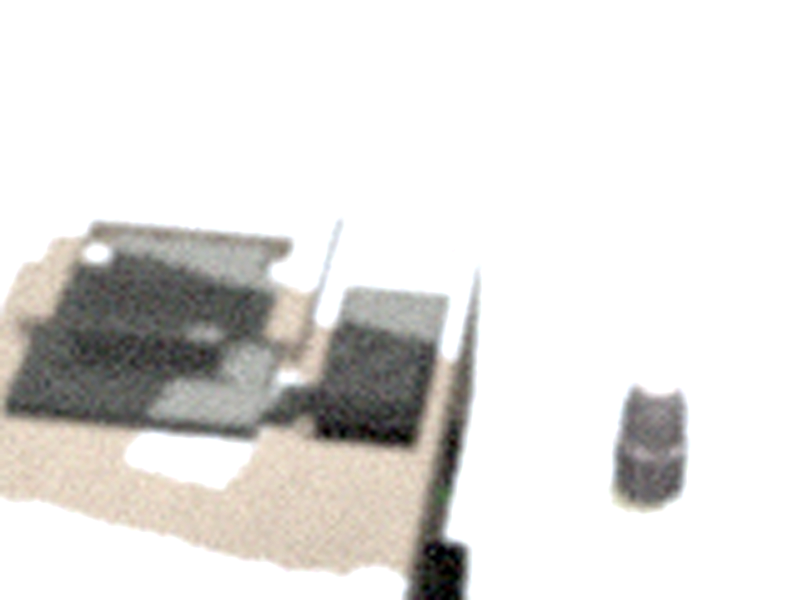

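Run:
```python
from h import *
import pickle
s,c=pickle.load(open("w3.pkl","rb"));C=wcam(c,s)
for n,uv,z in (("ridge back",(321,153),94),("ridge c",(321,148.5),94),("lead-",(268.5,105),81),("lead+",(375,105.5),81),("pad c",(160+130/2,292/2),89.5)):
    print(n,ray(C,uv,z).round(1))
```

```text
ridge back [599.1  33.5  94. ]
ridge c [599.1  36.8  94. ]
lead- [558.2  69.6  81. ]
lead+ [641.4  69.   81. ]
pad c [524.   38.9  89.5]
```

```bash
python3 -m jog '[[[0.035,0,-0.014,0,0,0],[0.035,0,-0.014,0,0,0],[0.04,0,-0.014,0,0,0],[0.01,0,0,0,0,0],[0.006,0,0,0,0,0],[0.006,0,0,0,0,0],[0.004,0,0,0,0,0],[0,0,0,0,0,0]]]'
python3 - <<'E'
from rig import vision
import cv2
c=vision.capture("wrist")
cv2.imwrite("pics/w4.png",cv2.convertScaleAbs(cv2.resize(c["image"][100:400,160:500,::-1],None,fx=2,fy=2,interpolation=cv2.INTER_CUBIC),alpha=1.8))
c=vision.capture("side");cv2.imwrite("pics/sd8.png",cv2.convertScaleAbs(cv2.resize(c["image"][140:260,220:380,::-1],None,fx=5,fy=5,interpolation=cv2.INTER_CUBIC),alpha=2.5))
E
```

```text
time_s: 10.38
eef_pos: [599.2, 12.3, 69.2]
ee_rot: [0.5, 0.501, 0.499, -0.501]
force: [1.0, 0.1, 0.0]
grip_width: -0.002
```

View pics/w4.png

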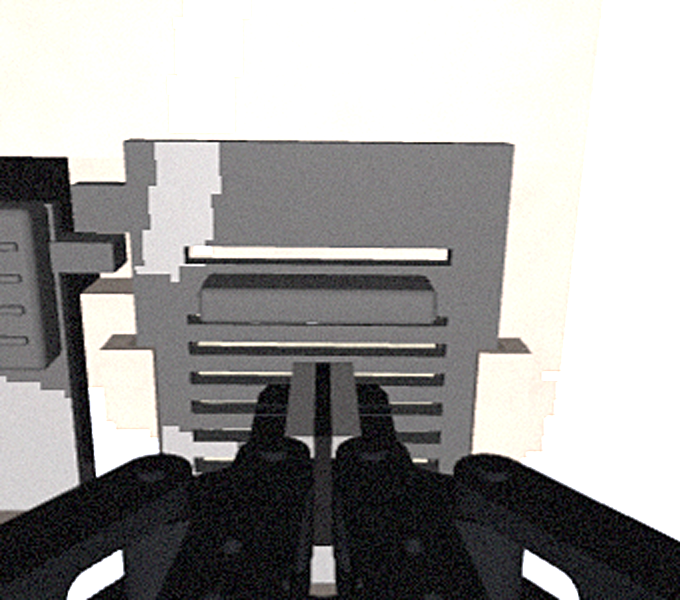

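View pics/sd8.png

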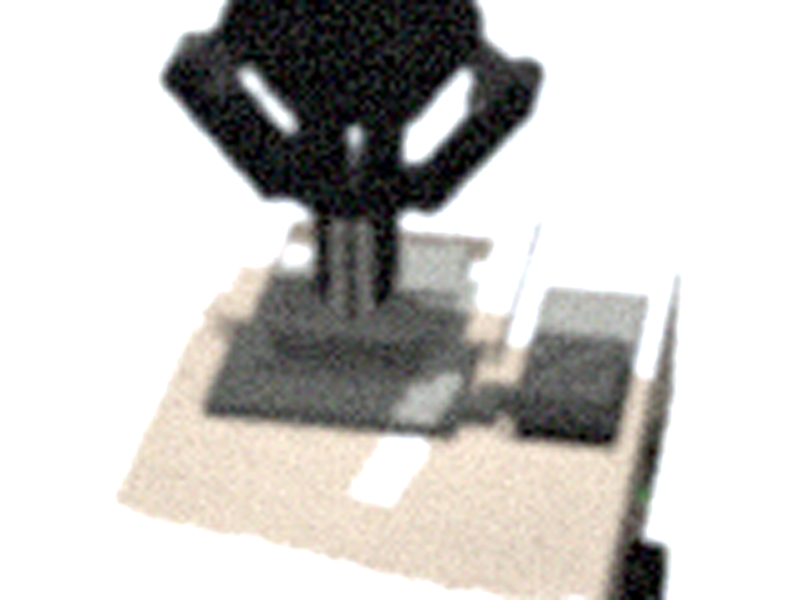

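```bash
python3 -m jog '[[[0.001,0,0,0,0,0],[0.001,0,-0.003,0,0,0],[0,0,-0.004,0,0,0],[0,0,-0.004,0,0,0],[0,0,-0.004,0,0,0],[0,0,-0.004,0,0,0],[0,0,-0.004,0,0,0]]]';  python3 -m jog '[[[0,0,-0.005,0,0,0],[0,0,-0.005,0,0,0],[0,0,-0.005,0,0,0],[0,0,-0.005,0,0,0]]]'
python3 - <<'E'
from rig import vision
import cv2
c=vision.capture("wrist")
cv2.imwrite("pics/w5.png",cv2.convertScaleAbs(cv2.resize(c["image"][100:400,160:500,::-1],None,fx=2,fy=2,interpolation=cv2.INTER_CUBIC),alpha=1.8))
E
```

```text
time_s: 11.35
eef_pos: [599.2, 35.8, 67.1]
ee_rot: [-0.5, -0.5, -0.499, 0.5]
force: [-0.2, -0.1, -0.5]
grip_width: -0.003
time_s: 11.85
eef_pos: [599.3, 55.8, 67.1]
ee_rot: [0.5, 0.501, 0.499, -0.5]
force: [-0.1, -0.4, 0.3]
grip_width: 0.001
```

View pics/w5.png

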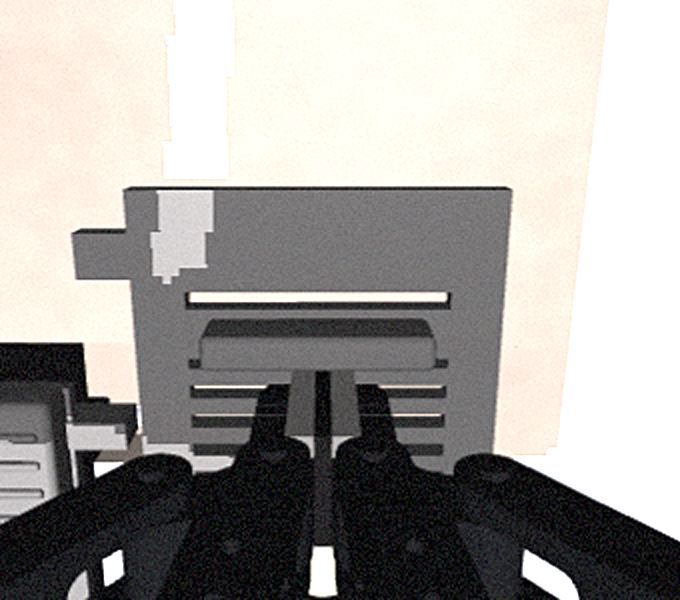

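```bash
python3 -m jog '[[[0,0,-0.005,0,0,0],[0,0,-0.006,0,0,0],[0,0,-0.006,0,0,0],[0,0,-0.006,0,0,0],[0,0,-0.006,0,0,0],[0,0,-0.006,0,0,0],[0,0,-0.006,0,0,0],[0,0,-0.006,0,0,0]]]';  python3 -m jog '[[[0,0,-0.006,0,0,0],[0,0,-0.006,0,0,0],[0,0,-0.004,0,0,0],[0,0,-0.003,0,0,0],[0,0,-0.002,0,0,0],[0,0,0,0,0,0],[0,0,0,0,0,0]]]'
python3 - <<'E'
from rig import vision
import cv2
c=vision.capture("wrist")
cv2.imwrite("pics/w6.png",cv2.convertScaleAbs(cv2.resize(c["image"][100:400,160:500,::-1],None,fx=2,fy=2,interpolation=cv2.INTER_CUBIC),alpha=1.8))
E
```

```text
time_s: 12.9
eef_pos: [599.4, 102.9, 67.1]
ee_rot: [0.5, 0.501, 0.499, -0.501]
force: [0.2, -1.4, -0.1]
grip_width: -0.0
time_s: 13.78
eef_pos: [599.4, 123.5, 67.1]
ee_rot: [0.499, 0.501, 0.499, -0.501]
force: [-1.1, 0.6, 0.1]
grip_width: -0.002
```

View pics/w6.png

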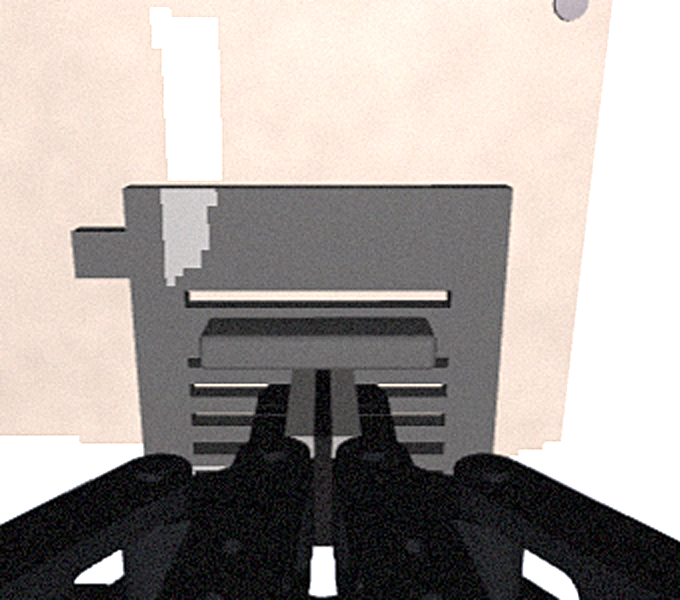

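The lid moved straight ahead of the fingers. Now I'll back off, go up, and check.

```bash
python3 -m jog '[[[0,0,0.005,0,0,0],[-0.01,0,0.005,0,0,0],[-0.03,0,0,0,0,0],[-0.05,0,0.02,0,0,0],[-0.05,0,0.05,0,0,0],[-0.03,0,0.05,0,0,0],[0,0,0.02,0,0,0],[0,0,0,0,0,0],[0,0,0,0,0,0]]]'
python3 - <<'E'
from rig import vision,ctrl
import cv2,pickle
s=ctrl.sense();c=vision.capture("wrist");pickle.dump((s,c),open("w7.pkl","wb"))
cv2.imwrite("pics/w7.png",cv2.convertScaleAbs(cv2.resize(c["image"][0:300,160:500,::-1],None,fx=2,fy=2,interpolation=cv2.INTER_CUBIC),alpha=1.6))
c=vision.capture("side");cv2.imwrite("pics/sd9.png",cv2.convertScaleAbs(cv2.resize(c["image"][160:360,180:420,::-1],None,fx=3,fy=3,interpolation=cv2.INTER_CUBIC),alpha=1.6))
E
```

```text
time_s: 14.95
eef_pos: [598.7, -19.5, 230.2]
ee_rot: [-0.499, -0.5, -0.5, 0.501]
force: [-0.2, -0.7, -1.6]
grip_width: 0.001
```

View pics/w7.png

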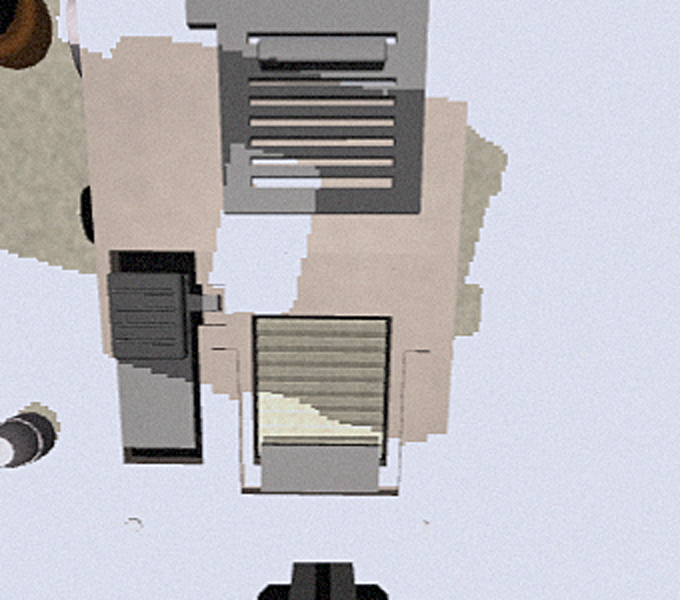

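View pics/sd9.png

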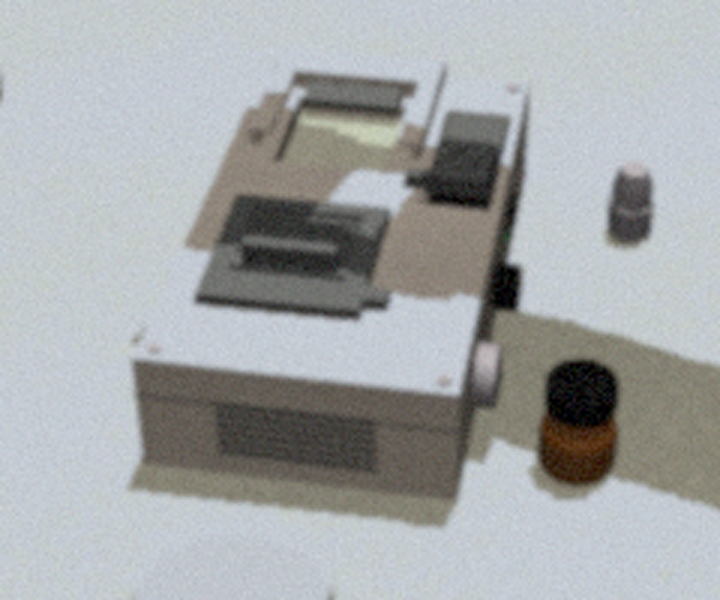

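Run:
```python
from h import *
import pickle
s,c=pickle.load(open("w7.pkl","rb"));C=wcam(c,s)
p=[579.2,74.7,-.002]
for uv in ((160+112,106.5),(160+210,106)):
    w=ray(C,uv,78);print((w-[p[0],p[1],0]).round(1))
print("pad",(ray(C,(160+148/2,316/2),89.5)-[p[0],p[1],0]).round(1))
from rig import workorder
print(workorder.finish_job())
```

```text
[-22.1   6.9  78. ]
[62.4  7.1 78. ]
pad [-55.1 -35.8  89.5]
the job is handed in; nothing more can be done
None
```

The filter is uncovered and the lid lies flat on the plain half of the deck. I handed the job in at about 15 s of the 38 s allowed. No verdict is reported.

**What I did:** I pressed the snap tab to its stop with closed fingertips (about 10 N). The lid sprang forward about 20 mm. I let the tab go, pushed the lid by its ridge, then backed off and raised the gripper.

**Last checks, in the light source's frame:**

| Check | Measured | Needed |
|---|---|---|
| Trailing corners, y | about +7 mm | above -37 mm |
| Lid origin, y (worked out from the corners) | about 52 mm | below 106 mm |
| Lid origin, x (worked out from the corners) | about 20 mm | -46 to +46 mm |
| Tab pad, compared with its untouched spot | within 1 mm; it looks back up | tab let go |

- **Lid:** It looked flat and straight in the pictures.
- **Robot:** It was clear of everything, with only sensor noise on the force.
- **Loose objects:** The objective and jar look unmoved. The dish is only partly in the last side view. I judged these by eye and did not re-measure them.

**Disagreements:**
- **Fingertips:** The stated fingertip position did not hold. With the jaws shut, the tips were about 17 mm behind the reported TCP instead of 8 mm ahead. I found contact by image and force and used that value for the push.
- **Cameras:** The scene and side cameras disagreed by about 5 mm on where the light source stands. The wrist camera's value lay between them, so I used that.

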